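# Square up a model hall in the gluing jig

## Task

On the model-maker's squaring jig, push the three-gabled model hall across the board until its long side lies flush against the long rail. Then push the sliding cheek along until it presses the hall flush against the end stop, so the hall is left held square between rail, stop and cheek. Only push with the fingertips or the outside of the fingers: do not pinch or lift anything, do not touch the cork face of the cheek, and leave the domed kiosk, the paint bottle and the paint tin where they stand.

Things in the scene. Friction and masses are not known exactly. Their poses are not given: they have to be found in the camera images.
- jig: Squaring jig, fixed to the table: dark green board 270 (x) x 400 (y) mm, top 6 mm above the table. Origin: centre of its underside. Its x points away from the robot to the long rail, its y to the robot's left to the end stop; turned up to 17 degrees. The seated hall's origin lies at jig x = 65, y = 95 mm, axes parallel to the jig's.
- rail_face (a point): Middle of the rail's flat inner face (facing the robot), at jig x = 110, y = 0, 21 mm above the table. The rail is an aluminium bar along jig y, 380 mm long, 18 mm thick, top 36 mm above the table.
- stop_face (a point): Middle of the end stop's flat inner face (facing jig -y, the robot's right), at jig x = 42.5, y = 160, 21 mm above the table. The stop is an aluminium bar along jig x, from x = -25 to 110 mm, 20 mm thick, top 36 mm above the table.
- hall: Loose plaster model hall, 90 (its x) x 130 (its y) mm, 0.25 to 0.5 kg; upright walls 38 mm high, three grey gables with ridges along x, 60 mm high in all, dark windows. Stands on the board between cheek and stop, 25 to 70 mm short of the rail, turned up to 15 degrees. Origin: centre of underside; its long side (y) is roughly along the rail. Pushed low on the wall it slides without tipping.
- cheek (a joint): Travel (m) of the sliding cheek along jig +y, towards the end stop. Its cork face lies at jig y = -130 mm + travel. Starts at 0 to 0.055, reads 0.160 when it presses the hall against the stop; range 0 to 0.20. Slides with about 3 N of friction, stays where left, cannot turn or lift, and pushes the hall ahead of it.
- cheek_outer (a point): Centre of the cheek's outer side, the flat side to push, facing jig -y (the robot's right); at jig x = 57.5, 24.5 mm above the table; moves with the cheek. The cheek is an aluminium block 95 mm along jig x, 30 mm thick along y with its cork face, top 42 mm above the table, riding on a dark slot in the board.
- cheek_cork (a point): Centre of the cork face on the hall side of the cheek, 91 mm along jig x, 30 mm high, at jig x = 57.5, 23.5 mm above the table; moves with the cheek. This face meets the hall; the fingers must not touch it.
- kiosk: Bystander: small round domed plaster kiosk, 44 mm across, 63 mm high, loose on the board's near left corner. Origin: centre of its underside.
- paint_bottle: Bystander: white paint bottle, 36 mm across, 85 mm high, loose on the table to the right of the jig. Origin: centre of its underside.
- paint_tin: Bystander: paint tin, 72 mm across, 75 mm high, loose on the table to the left of the jig. Origin: centre of its underside.

How it is judged:
On the way, in this order (a step that is already met when the one before it is completed fails the run):
1. the hall is pushed flush against the long rail (x of hall in the frame of jig above 0.0625 m and angle between the x axis of hall and the x axis of jig, either way round below 0.035 rad), for 0.2 s.
2. the cheek holds the hall flush against rail and end stop (all of step 1 and y of hall in the frame of jig above 0.0925 m and value of joint cheek above 0.1575 m and z of hall in the frame of jig below 0.01 m and angle between hall's own z axis and vertical below 0.05 rad), for 0.2 s.
At the end, for the whole second after the job is handed in: The hall stands upright and at rest on the board, within 2.5 mm of touching both the rail and the end stop, parallel to the rail within 2 degrees, and the cheek's travel is at least 0.1575 (within 2.5 mm of where it presses the hall home) (all of step 2 and linear speed of hall below 0.01 m/s and angular speed of hall below 0.05 rad/s).
It fails at once if the hall is lifted more than 5 mm off the board (z of hall in the frame of jig above 0.011 m).
It fails at once if the hall is tipped more than about 10 degrees (angle between hall's own z axis and vertical above 0.18 rad).
It fails at once if the fingers touch the cork face of the cheek (pinching or pulling it) (contact force between the fingers and cheek_c1 above 0.5 N).
It fails at once if the kiosk, the paint bottle or the paint tin is moved more than 10 mm (distance of any of kiosk, paint_bottle, paint_tin from where it was at the start of the episode above 0.01 m).
It also fails if it takes over 61 s, if anything falls off the work surface, if the arm or the gripper's body presses on something with over 40 N, if the wrist force passes 120 N, or if a joint passes its speed limit or range.

## Robot

A 6-joint arm with a two-finger parallel gripper is mounted at the origin on the work surface. World frame = base frame: x ahead of the robot, y to its left, z up, the work surface at z = 0. Lengths are in m, angles in rad, forces in N, time in s.
With the tool pointing down it reaches from about 0.3 to 0.85 m from the base axis. Payload 5.4 kg.
Tool frame: the origin (TCP) lies between the finger pads; the fingertips stand 19 mm ahead of it and the grasp point (between the pads) is the TCP; z points along the fingers, y is the line along which they close (so a half turn about z gives the same grasp; the last joint's range is limited). The gripper opens to 85 mm and grips with 20 to 120 N. Pads are 22 mm wide; open, the fingers measure 114 mm over their backs; the gripper's body (76 mm by 85 mm) begins 54 mm behind the grasp point. The pads swing forward as they close: fully open they stand 13 mm farther back than shut.
Start: joints at [-1.483, 0.158, 1.597, -0, 1.386, -0.21], TCP at [0.169, -0.55, 0.25] pointing down, gripper open.
Joint ranges: [-2.91, 2.91], [-0.94, 2.29], [0.18, 2.7], [-1.29, 4.43], [0.17, 2.64], [-3, 3]. Speed limits (rad/s): [2.57, 2.57, 3.14, 3.14, 3.14, 3.14].

## Interface

Orientations are given as a unit quaternion [w, x, y, z].
In Python, from station import robot, hand, kin, eyes, ticket gives the robot as it stands. Calls block until the motion is done:
- robot.goto(position, orientation): joint-space move of the TCP to a pose.
- robot.line_to(position, orientation=None, velocity=0.15, f_stop=None): straight line of the TCP; orientation=None keeps the orientation; velocity is the mean speed in m/s. With f_stop (N) it stops when the force on the tool has changed by that much, and returns True; else False.
- robot.movej(angles): joint-space move.
- hand.grip(opening, strength=None): opening from 0.0 (shut) to 1.0 (fully open); strength is the grip in N (None keeps the last); returns when the fingers have stopped.
- robot.wait(seconds).
- kin.ik(position, orientation): joint angles nearest the present ones, or None.
- robot.get_state(): the state.
- eyes.snapshot(name): name is "scene" or "top" or "wrist"; returns a dict with "frame" (420x560x3 uint8, red, green, blue), "depth" (420x560 float32, m along the optical axis (not along the pixel's ray), 0 where there is no reading), "K" (3x3 intrinsics, pixels), "origin" and "rotation" of the camera in the world. Camera axes: x right, y down, z forward; pixel columns grow to the right and rows downward; lengths in m; the calibration is good to about 2 mm. A picture is of the moment at which its call begins.
A pose or a line that the arm cannot do raises robot.Unreachable and nothing moves.
- ticket.close_job(): hands the job in; it is judged then, once.
Trained networks look in a picture, given as the dict that the camera call returned (one of the last four; its "shot" number tells which), for a name from the list of things; names that differ only in an ending like _2 or _b are one class to them, and where a whole thing is asked for, a point or a joint stands for the part that bears it (a point fixed in the world has none). Each returns a list of dicts, best first, with "confidence" (0 to 1); they miss things now and then, are a little off and sometimes report something else, mostly with a low value. They report only what shows in the picture. A call takes as long as a camera call.
- eyes.find_in(picture, thing): "point" ([column, row] in pixels, amid what is visible of it).
- eyes.spot_point(picture, thing): "point" ([column, row] in pixels: a listed point, or the origin of a listed thing).
The state is a dict: "time": time; "joint_pos": joint angles; "qvel": joint speeds; "tau": joint torques, N m; "eef_pos": TCP position; "ee_rot": TCP orientation; "ft_force": force on the tool from outside, world axes, zero at the start; "ft_torque": the same for the moment, N m; "width": opening from 0.0 (shut) to 1.0 (fully open); "grip_force": force on a finger pad.
Only numpy, scipy, OpenCV 4.12 (cv2) and the standard library are available. Lean on these libraries where they do the work, as an engineer would, in place of code of your own. Each camera call takes 0.05 s, during which the arm holds its last target. There are 200 camera calls.

## Working session

There is one attempt and no reset: what is moved stays moved. The work goes in short steps, each a Python script; the robot and the scene stay as the last script left them, time stands still between calls to the robot, and variables do not carry over. Pictures are saved under pics/ and viewed, at most 10 in all, crops included, and the job is handed in when it is done.

```bash
mkdir -p pics; ls; cat > h.py <<'E'
import numpy as np, cv2
from station import robot, hand, kin, eyes, ticket
def save(p,n): cv2.imwrite('pics/'+n,p['frame'][:,:,::-1])
def cloud(p):
    d=p['depth'];K=p['K'];v,u=np.mgrid[:d.shape[0],:d.shape[1]]
    c=np.stack([(u-K[0][2])/K[0][0]*d,(v-K[1][2])/K[1][1]*d,d],-1)
    return c@np.array(p['rotation']).T+np.array(p['origin'])
E
python3 - <<'E'
from h import *
for n in ['top','scene']:
    p=eyes.snapshot(n);save(p,n+'1.png');np.savez(n+'1.npz',**{k:p[k] for k in('frame','depth','K','origin','rotation')})
    C=cloud(p)
    for t in ['jig','rail_face','stop_face','hall','cheek_outer','cheek_cork','kiosk','paint_bottle','paint_tin']:
        for r in eyes.spot_point(p,t)[:1]:
            u,v=np.round(r['point']).astype(int);print(n,t,u,v,round(r['confidence'],2),C[min(v,419),min(u,559)].round(3))
E
```

```text
picsTraceback (most recent call last):
  File "<stdin>", line 4, in <module>
  File "h.py", line 7, in cloud
    return c@np.array(p['rotation']).T+np.array(p['origin'])
           ~^~~~~~~~~~~~~~~~~~~~~~~~~~
ValueError: matmul: Input operand 1 has a mismatch in its core dimension 0, with gufunc signature (n?,k),(k,m?)->(n?,m?) (size 4 is different from 3)
```

Rotation is a quaternion.

```bash
sed -i "s/np.array(p\['rotation'\])/R.from_quat(p['rotation'],scalar_first=True).as_matrix()/; 1a from scipy.spatial.transform import Rotation as R" h.py
python3 - <<'E'
from h import *
for n in ['top','scene']:
    p=eyes.snapshot(n);save(p,n+'1.png');np.savez(n+'1.npz',**{k:p[k] for k in('frame','depth','K','origin','rotation')})
    C=cloud(p);print(n,p['origin'],p['rotation'])
    for t in ['jig','rail_face','stop_face','hall','cheek_outer','cheek_cork','kiosk','paint_bottle','paint_tin']:
        for r in eyes.spot_point(p,t)[:1]:
            u,v=np.round(r['point']).astype(int);print(n,t,u,v,round(r['confidence'],2),C[min(v,419),min(u,559)].round(3))
E
```

```text
top [0.32583008 0.01443221 1.11452164] [-0.05963276  0.70607475 -0.70209944  0.07041845]
top jig 289 197 0.79 [ 0.551 -0.021  0.061]
top rail_face 287 147 0.72 [ 0.687 -0.017  0.037]
top stop_face 226 190 0.93 [0.573 0.135 0.036]
top hall 268 200 0.79 [0.543 0.03  0.065]
top cheek_outer 337 160 0.9 [ 0.652 -0.143  0.041]
top cheek_cork 328 162 0.89 [ 0.65  -0.122  0.029]
top kiosk 238 241 0.75 [0.443 0.101 0.06 ]
top paint_bottle 420 232 0.8 [ 0.469 -0.343  0.045]
top paint_tin 125 219 0.66 [0.492 0.368 0.076]
scene [1.17977891 0.28111973 0.68540341] [-0.21904947  0.50925362  0.75963101 -0.34005706]
scene jig 268 229 0.9 [ 0.606 -0.003  0.046]
scene rail_face 253 258 0.78 [0.695 0.    0.038]
scene stop_face 322 244 0.69 [0.568 0.122 0.005]
scene hall 287 231 0.6 [0.599 0.043 0.05 ]
scene cheek_outer 204 231 0.76 [ 0.666 -0.143  0.043]
scene cheek_cork 212 232 0.67 [ 0.659 -0.126  0.038]
scene kiosk 330 209 0.84 [0.468 0.109 0.032]
scene paint_bottle 176 180 0.59 [ 0.485 -0.354  0.005]
scene paint_tin 438 256 0.74 [0.528 0.38  0.03 ]
```

View pics/top1.png

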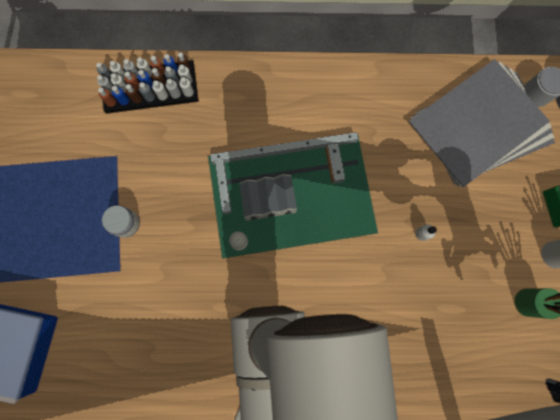

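The top view shows the jig at columns 209–377, rows 135–256. The rail is along its top edge, the stop at the left (222,185), the hall at (268,198), the cheek at (336,162), the kiosk at (238,241), the tin at (120,220) and the bottle at (428,232). Next I'll fit the geometry.

```bash
cat >> h.py <<'E'
def onplane(p,uv,z):
    uv=np.asarray(uv,float).reshape(-1,2);K=np.array(p['K'])
    r=np.c_[(uv-K[[0,1],2])/K[[0,1],[0,1]],np.ones(len(uv))]@R.from_quat(p['rotation'],scalar_first=True).as_matrix().T
    o=np.array(p['origin']);return (o+r*((z-o[2])/r[:,2])[:,None])[:,:2]
def rect(pts):
    (c,s,a)=cv2.minAreaRect(np.float32(pts)*1000);return np.round(c,1),np.round(s,1),round(a,2)
E
python3 - <<'E'
from h import *
p=dict(np.load('top1.npz'));C=cloud(p);f=p['frame'].astype(int)
g=((f[...,1]>f[...,0]+12)&(f[...,1]>f[...,2]+5)).astype(np.uint8)
g[:, :195]=0;g[:,395:]=0;g[:120]=0;g[270:]=0
g=cv2.morphologyEx(g,cv2.MORPH_OPEN,np.ones((3,3)))
v,u=np.nonzero(g);print('board',rect(onplane(p,np.c_[u,v],.006)))
box=np.zeros(g.shape,bool);box[125:265,195:395]=1
z=C[...,2]
for nm,lo,hi in(('z20-37',.025,.0375),('>.039',.039,.08)):
    m=(box&(z>lo)&(z<hi)).astype(np.uint8);n,l,st,_=cv2.connectedComponentsWithStats(m)
    for i in range(1,n):
        if st[i,4]>40: q=C[l==i];print(nm,st[i],rect(q[:,:2]),q[:,2].max().round(3),np.median(q[:,2]).round(3))
big=cv2.resize(p['frame'][125:265,195:395],None,fx=4,fy=4,interpolation=2)[:,:,::-1];cv2.imwrite('pics/crop1.png',big)
E
```

```text
board (array([564.8, -30.5]), array([253.2, 396.7]), 9.5)
z20-37 [ 210  132  148   81 1350] (array([634.1, -22.1]), array([153.6, 378.5]), 13.13) 0.037 0.035
z20-37 [329 162  15  20  46] (array([ 618.8, -132.5]), array([54.6, 24.2]), 36.12) 0.037 0.034
>.039 [326 142  19  39 359] (array([ 650. , -137.7]), array([98.9, 30.5]), 9.3) 0.049 0.042
>.039 [ 239  174   58   44 1937] (array([556.9,  31.7]), array([ 90.9, 131. ]), 9.59) 0.069 0.055
>.039 [229 231  18  18 244] (array([447.6, 104.5]), array([40.5, 42.3]), 69.03) 0.07 0.053
```

View pics/crop1.png

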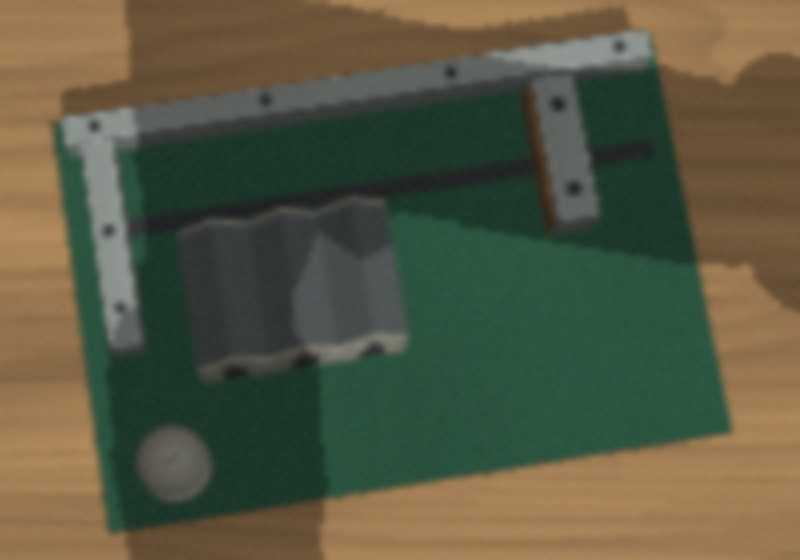

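```bash
python3 - <<'E'
from h import *
p=dict(np.load('top1.npz'))
px=lambda a:np.array([195,125])+np.array(a,float)/4-.375
def show(n,a,z):
    q=onplane(p,px(a),z);print(n,(q*1000).round(1).tolist())
    return q
q=show('rail holes',[(94,125),(265,99),(451,72),(620,46)],.036);d=q[0]-q[-1];print(np.degrees(np.arctan2(-d[0],d[1])), 'len',np.hypot(*d))
q=show('stop holes',[(94,125),(108,231),(120,308)],.036);d=q[0]-q[-1];print(np.degrees(np.arctan2(d[1],d[0])))
q=show('cheek holes',[(558,103),(573,188)],.042);d=q[0]-q[1];print(np.degrees(np.arctan2(d[1],d[0])),'mid',q.mean(0))
q=show('board corners',[(110,532),(732,432)],.006);d=q[0]-q[1];print(np.degrees(np.arctan2(-d[0],d[1])),'len',np.hypot(*d))
q=show('railcorner/board far left',[(54,122)],.006)
q=show('hall eaves far',[(180,230),(385,200)],.040);d=q[0]-q[1];print(np.degrees(np.arctan2(-d[0],d[1])),'len',np.hypot(*d))
q=show('hall near',[(200,370),(408,340)],.040);d=q[0]-q[1];print(np.degrees(np.arctan2(-d[0],d[1])),'len',np.hypot(*d))
E
```

```text
rail holes [[661.8, 157.8], [680.0, 49.7], [699.1, -69.0], [717.7, -177.9]]
9.450413718336822 len 0.34033911279159723
stop holes [[661.8, 157.8], [592.7, 147.0], [543.5, 138.1]]
9.46065253860652
cheek holes [[677.1, -136.4], [621.4, -144.9]]
8.631591246430181 mid [ 0.64926067 -0.14066309]
board corners [[406.8, 143.9], [472.2, -248.2]]
9.46040697671556 len 0.397502728785191
railcorner/board far left [[672.9, 187.9]]
hall eaves far [[592.7, 101.6], [613.2, -26.6]]
9.053926373594232 len 0.1298425018084104
hall near [[504.1, 87.4], [523.8, -40.9]]
8.731614022682447 len 0.1297882471696879
```

```bash
cat >> h.py <<'E'
A=np.radians(9.46);O=np.array([.5725,-.0297]);ca,sa=np.cos(A),np.sin(A)
def W(x,y,z): return [O[0]+ca*x-sa*y,O[1]+sa*x+ca*y,z]
def J(P): d=np.array(P[:2])-O;return np.array([ca*d[0]+sa*d[1],-sa*d[0]+ca*d[1]]).round(4)
def quat(s=1):
    y=s*np.array([-sa,ca,0]);z=np.array([0,0,-1.]);x=np.cross(y,z)
    return R.from_matrix(np.c_[x,y,z]).as_quat(scalar_first=True).tolist()
def st(m=''):
    s=robot.get_state();print(m,round(s['time'],2),'jig',J(s['eef_pos']),'z',round(s['eef_pos'][2],4),'F',np.round(s['ft_force'],1),'w',round(s['width'],2))
E
python3 - <<'E'
from h import *
for s in(1,-1):
    print(s,[np.round(j,2) if j is not None else None for j in (kin.ik(W(-.085,.0616,.033),quat(s)),kin.ik(W(.0575,-.19,.033),quat(s)))])
q=quat(-1) if kin.ik(W(-.085,.0616,.033),quat(1)) is None else quat(1)
s=robot.get_state();print(R.from_quat(s['ee_rot'],scalar_first=True).as_matrix().round(2))
E
```

```text
1 [array([-0.22,  0.22,  2.01, -0.  ,  0.91, -1.95]), array([-0.48,  0.68,  1.37, -0.  ,  1.1 , -2.21])]
-1 [array([-0.22,  0.22,  2.01, -0.  ,  0.91,  1.19]), array([-0.48,  0.68,  1.37, -0.  ,  1.1 ,  0.93])]
[[ 0.96  0.29 -0.  ]
 [ 0.29 -0.96  0.  ]
 [-0.   -0.   -1.  ]]
```

```bash
python3 - <<'E'
from h import *
q=quat(-1)
robot.goto(W(-.088,.0616,.15),q)
hand.grip(0.5)
print(robot.line_to(W(-.088,.0616,.033),velocity=.1,f_stop=8));st('down')
print(robot.line_to(W(-.03,.0616,.033),velocity=.05,f_stop=12));st('push1')
p=eyes.snapshot('scene');save(p,'s2.png')
E
```

```text
False
down 5.18 jig [-0.0874  0.0614] z 0.0336 F [-0.2  0.1 -0.2] w 0.51
False
push1 6.49 jig [-0.0298  0.0615] z 0.0332 F [-0.1 -0.   0.5] w 0.5
```

View pics/s2.png

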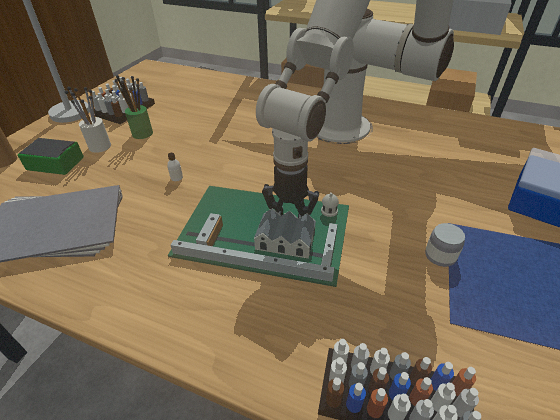

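The hall is upright at (285,237) with the fingers behind it, and the kiosk at (330,205) is untouched. I'll keep pushing to the rail.

```bash
python3 - <<'E'
from h import *
print(robot.line_to(W(.02,.0616,.033),velocity=.05,f_stop=15));st('push2')
robot.wait(.4);st()
robot.line_to(W(-.02,.0616,.033),velocity=.1)
robot.line_to(W(-.05,.0616,.033),velocity=.1)
robot.line_to(W(-.05,.0616,.13),velocity=.2)
hand.grip(0.0)
robot.goto(W(.0575,-.19,.13),quat(-1));st('up')
p=eyes.snapshot('top');save(p,'t3.png');C=cloud(p);f=p['frame']
np.savez('t3.npz',**{k:p[k] for k in('frame','depth','K','origin','rotation')})
cv2.imwrite('pics/crop3.png',cv2.resize(f[125:265,195:395],None,fx=4,fy=4,interpolation=2)[:,:,::-1])
for t in('hall','cheek_outer'):
    for r in eyes.spot_point(p,t)[:1]:print(t,r,J(onplane(p,r['point'],.03)[0]))
E
```

```text
True
push2 7.28 jig [0.0061 0.0618] z 0.0321 F [ 0.3 -0.7  0.6] w 0.5
 7.67 jig [0.0041 0.0623] z 0.0313 F [-0.7 -0.2  0.7] w 0.5
up 10.69 jig [ 0.0574 -0.1887] z 0.1299 F [-0.7 -0.1  0.1] w 0.01
hall {'point': [266.1, 173.9], 'confidence': 0.92} [0.0549 0.0573]
cheek_outer {'point': [335.8, 161.9], 'confidence': 0.54} [ 0.0584 -0.1234]
```

View pics/crop3.png

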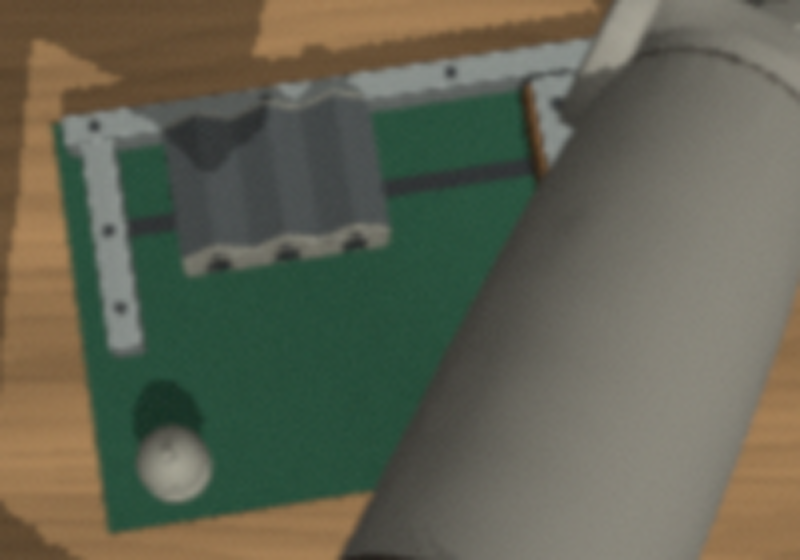

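The hall now sits against the rail at crop (280,180), and its far eaves overlap the rail because of parallax. I'll measure how flush it is.

```bash
python3 - <<'E'
from h import *
for n in('top1','t3'):
    p=dict(np.load(n+'.npz'));C=cloud(p);z=C[...,2]
    m=(z>.0405)&(z<.075);m[:,:230]=0;m[:,300:]=0;m[:140]=0;m[223:]=0
    m=cv2.morphologyEx(m.astype(np.uint8),cv2.MORPH_OPEN,np.ones((3,3)))>0
    q=C[m];j=np.array([J(a) for a in q]);(c,s,a)=cv2.minAreaRect(np.float32(j*1000));print(n,np.round(c,1),np.round(s,1),round(a,2))
p3=dict(np.load('t3.npz'));px=lambda a:np.array([195,125])+np.array(a,float)/4-.375
for nm,a in(('near before',[(200,370),(408,340)]),('near after',[(184,270),(390,235)])):
    print(nm,[J(b) for b in onplane(p3,px(a),.04)])
E
```

```text
top1 [-5.2 63.2] [ 90.7 130.8] 0.36
t3 [64.4 63. ] [131.2  91. ] 89.95
near before [array([-0.0482,  0.1267]), array([-0.0499, -0.003 ])]
near after [array([0.0158, 0.1274]), array([ 0.0178, -0.003 ])]
```

The hall is flush: x≈64.4 mm, with a rotation of about 0°. Next I push the cheek.

```bash
python3 - <<'E'
from h import *
print(robot.line_to(W(.0575,-.19,.033),velocity=.1,f_stop=8));st('down')
for k in range(3):
    r=robot.line_to(W(.0575,.01,.033),velocity=.05,f_stop=20);st('push %s'%r)
    if J(robot.get_state()['eef_pos'])[1]>-.035: break
robot.wait(.4);st()
p=eyes.snapshot('top');np.savez('t4.npz',**{k:p[k] for k in('frame','depth','K','origin','rotation')})
p=eyes.snapshot('scene');cv2.imwrite('pics/s4.png',cv2.resize(p['frame'][170:300,150:370],None,fx=3.5,fy=3.5)[:,:,::-1])
E
```

```text
False
down 11.96 jig [ 0.0582 -0.1905] z 0.0341 F [-0.1 -0.1  0.1] w -0.0
push True 15.03 jig [ 0.0572 -0.014 ] z 0.0329 F [ 0.7 -2.   1.5] w -0.0
 15.43 jig [ 0.0563 -0.0141] z 0.032 F [-0.6  0.1 -0. ] w -0.0
```

View pics/s4.png

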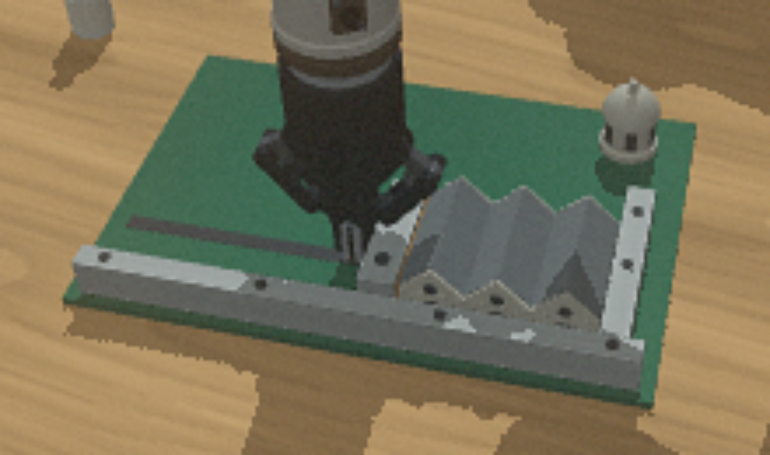

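The cheek, hall and stop look closed up: cork on the hall at about (410,250), hall on the stop at about (610,290). I'll press once more, retreat and measure.

```bash
python3 - <<'E'
from h import *
print(robot.line_to(W(.0575,.01,.033),velocity=.04,f_stop=25));st('press')
robot.wait(.3)
robot.line_to(W(.0575,-.06,.033),velocity=.1);robot.line_to(W(.0575,-.06,.15),velocity=.2)
robot.goto(W(-.05,-.36,.25),quat(-1));st('away')
p=eyes.snapshot('top');C=cloud(p);z=C[...,2]
cv2.imwrite('pics/crop5.png',cv2.resize(p['frame'][125:265,195:395],None,fx=4,fy=4,interpolation=2)[:,:,::-1])
j=C[...,:2]-O;jj=np.stack([ca*j[...,0]+sa*j[...,1],-sa*j[...,0]+ca*j[...,1]],-1)*1000
for n,lo,hi,y0,y1 in(('hall',.0475,.075,20,175),('cheek',.039,.046,-60,35)):
    m=(z>lo)&(z<hi)&(jj[...,1]>y0)&(jj[...,1]<y1)&(jj[...,0]>-10)&(jj[...,0]<125)
    m=cv2.morphologyEx(m.astype(np.uint8),cv2.MORPH_OPEN,np.ones((3,3)))>0
    c,s,a=cv2.minAreaRect(jj[m].astype(np.float32));print(n,np.round(c,1),np.round(s,1),round(a,2))
E
```

```text
True
press 15.85 jig [ 0.0562 -0.0141] z 0.032 F [-0.3 -2.3  3. ] w 0.0
away 18.77 jig [-0.0493 -0.3585] z 0.249 F [0.5 0.9 0.1] w 0.01
hall [64.4 96.2] [ 91.1 125.1] 0.58
cheek [57.  14.9] [25.8 94.4] 86.6
```

View pics/crop5.png

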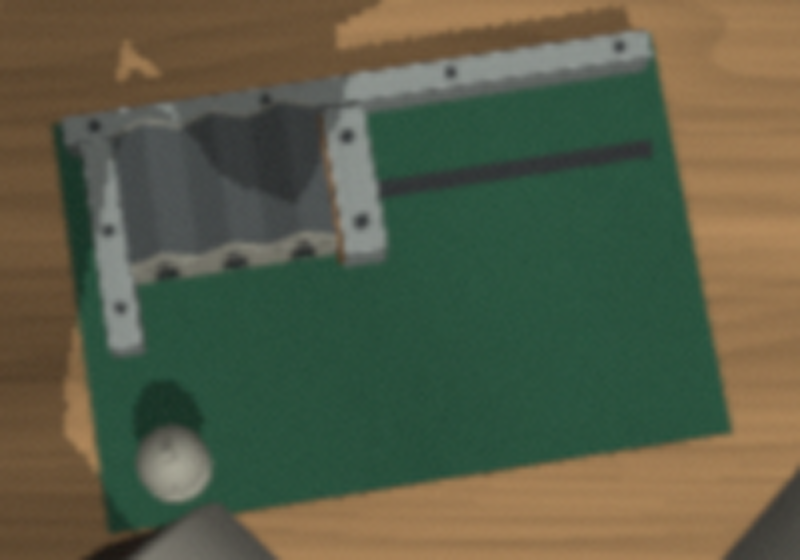

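The hall is seated at (64.4, 96) and the cheek is closed against it. There is time for one confirming nudge towards the rail before I hand in.

```bash
python3 - <<'E'
from h import *
robot.goto(W(-.04,.085,.15),quat(-1));hand.grip(0.5)
print(robot.line_to(W(-.04,.085,.033),velocity=.1,f_stop=8));st('down')
print(robot.line_to(W(.02,.085,.033),velocity=.04,f_stop=15));st('nudge')
robot.wait(.3)
robot.line_to(W(-.04,.085,.033),velocity=.1);robot.line_to(W(-.04,.085,.15),velocity=.2)
# re-press cheek
robot.goto(W(.0575,-.07,.15),quat(-1));hand.grip(0.0)
print(robot.line_to(W(.0575,-.07,.033),velocity=.15,f_stop=8))
print(robot.line_to(W(.0575,.01,.033),velocity=.04,f_stop=20));st('press')
robot.wait(.3)
robot.line_to(W(.0575,-.06,.033),velocity=.1);robot.line_to(W(.0575,-.06,.15),velocity=.2)
robot.wait(.5);st('end')
E
```

```text
False
down 22.28 jig [-0.0393  0.0848] z 0.0337 F [ 0.9 -0.7  0.5] w 0.5
True
nudge 23.37 jig [0.0046 0.0855] z 0.0318 F [-0.5  0.2 -0.5] w 0.5
False
True
press 28.52 jig [ 0.0575 -0.0141] z 0.033 F [-0.2 -2.7  1.6] w -0.0
end 30.68 jig [ 0.0574 -0.06  ] z 0.1497 F [-1.   0.   0.1] w 0.0
```

```bash
python3 -c "
from h import *
print(ticket.close_job())"
```

```text
the job is handed in; nothing more can be done
None
```

The hall is pushed flush against the rail and held against the end stop by the cheek; I handed the job in at about 31 s of the 61 s allowed, and the hand-in call returned no verdict.

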